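# Key the reaming cone onto the citrus juicer

## Task

Fit the reaming cone onto the citrus juicer: set it upright on the spindle, turn it gently under light pressure until the slot in its hub drops over the spindle's flat tang, and seat it fully home on the shoulder. Then press the seated cone down once, about 6 mm, against the spindle's start-switch spring, let it come back up and let go, leaving the cone home and upright. Never squash that spring to its hard stop (10 mm down) and never force the parts against each other, and leave the cup, the salt shaker and the spice jars where they stand.

Things in the scene. Friction and masses are not known exactly. Their poses are not given: they have to be found in the camera images.
- reamer: White plastic reaming cone, 0.12 kg, loose, upright. A flat-sided hub 50 mm (its x) by 38 mm (its y) by 30 mm high, and on it a ribbed cone 38 mm across at its foot, 54 mm total height. The underside has a centred blind slot 30 mm long along its x, 9.8 mm wide, 17 mm deep. Origin: centre of the underside, z up. A half turn makes no difference.
- grip (a point): Point on the reamer's axis 24 mm above its underside, axes as the reamer's: grip here across the 38 mm between the hub's flat sides, along its y.
- juicer: Citrus juicer base, fixed to the counter: round white housing 136 mm across with a shallow steel drip dish (rim 132 mm across, 65 mm above the counter) whose small spout points to the juicer's -x. A steel spindle stands up in the middle of the dish. Origin: centre of its underside; z up.
- seat (a point): On the spindle's axis, at the top of its round shoulder (32 mm across) with the spring relaxed: 84 mm above the juicer's origin, axes as the juicer's. The reamer is home when its origin is here. With the slot not lined up, the hub rides on the tang about 13 mm higher, less what the spring gives; lined up within about 0.09 rad it drops.
- tang_top (a point): Top of the spindle's tang at rest, 13 mm above seat, axes as the juicer's (NOT the tang's). The tang is a flat bar 28 mm long, 8 mm thick, ends rounded, its top 1.5 mm stepped in 1 mm all round. Its long direction stands 0.3 to 1.8 rad counterclockwise (from above) of the juicer's x, unreported: look or feel. It turns only against 0.15 N m of friction, so light rubbing leaves it put.
- plunger (a joint): Start-switch spring under the spindle: how far tang and shoulder together are pushed down, m. 0 relaxed, hard stop at 0.010 (do not bottom it out). It takes 4.5 N to start moving and 0.9 N more per mm.
- espresso_cup: White porcelain espresso cup, 62 x 80 x 56 mm, a bystander. Origin: centre of its underside.
- salt: Glass salt shaker, 44 mm across, 90 mm high, a bystander. Origin: centre of its underside.
- spice_left: Spice jar, 47 mm across, 98 mm high, a bystander. Origin: centre of its underside.
- spice_right: Spice jar, 47 mm across, 98 mm high, a bystander. Origin: centre of its underside.

How it is judged:
On the way:
1. the cone, keyed onto the spindle, is pressed down at least 4 mm against the spring (z of reamer in the frame of seat below -0.004 m and horizontal distance between reamer and seat below 0.004 m and angle between reamer's own z axis and vertical below 0.1 rad), for 0.1 s.
At the end, for the whole second after the job is handed in: The reamer sits at rest on the spindle's shoulder with the spring relaxed: its origin within 2 mm of the seat in height and 4 mm sideways, upright within 0.08 rad (z of reamer in the frame of seat between -0.002 and 0.002 m and horizontal distance between reamer and seat below 0.004 m and angle between reamer's own z axis and vertical below 0.08 rad and linear speed of reamer below 0.01 m/s); the robot touches nothing.
It fails at once if the spindle's spring is squashed to within 1 mm of its hard stop (value of joint plunger above 0.009 m).
It fails at once if the parts are forced: contact between reamer and juicer adds up to over 45 N, or the robot itself pushes the juicer with over 25 N (contact force between reamer and juicer above 45 N or contact force between any of the fingers, the arm and juicer above 25 N).
It fails at once if the cup, the salt shaker or a spice jar is moved more than 20 mm (distance of any of espresso_cup, salt, spice_left, spice_right from where it was at the start of the episode above 0.02 m).
It also fails if it takes over 61 s, if anything falls off the work surface, if the arm or the gripper's body presses on something with over 40 N, if the wrist force passes 120 N, or if a joint passes its speed limit or range.

## Robot

A 6-joint arm with a two-finger parallel gripper is mounted at the origin on the work surface; the furniture and walls round the work are solid. World frame = base frame: x ahead of the robot, y to its left, z up, the work surface at z = 0. Lengths are in m, angles in rad, forces in N, time in s.
With the tool pointing down it reaches from about 0.35 to 0.775 m from the base axis. Payload 7.3 kg.
Tool frame: the origin (TCP) lies midway between the tips of the shut fingers; the grasp point (between the pads) lies 19 mm behind it; z points along the fingers, y is the line along which they close (so a half turn about z gives the same grasp; the last joint's range is limited). The gripper opens to 92 mm and grips with 3 to 60 N. Pads are 19 mm wide; open, the fingers measure 130 mm over their backs; the gripper's body (75 mm by 190 mm) begins 47 mm behind the grasp point.
Start: joints at [-0.146, 0.342, 1.524, -0, 1.275, -0.146], TCP at [0.525, 0, 0.227] pointing down, gripper open.
Joint ranges: [-2.53, 2.53], [-0.77, 2.02], [0.04, 2.7], [-1, 4.14], [0.28, 2.66], [-3.11, 3.11]. Speed limits (rad/s): [2.57, 2.57, 3.14, 3.14, 3.14, 3.14].

## Interface

Orientations are given as a unit quaternion [w, x, y, z].
In Python, from plant import r gives the robot as it stands.
- The arm moves only by the tool apply_moves, never from a script. Its arguments are lists of equal length, an entry for each row: "xyz": the shift along the world's x, y, z in m, a list of three; "spin": the turn about the world's z in degrees. In form: {"xyz": [[tx, ty, tz], ...], "spin": [spin, ...]}. A call has 1 to 20 rows; each row shifts and turns the commanded pose from where the row before left it; what a row does not reach is not made up. A row lasts 1/8 s, in which the tool goes at most 62.5 mm and 10.7 degrees, less where a joint would pass 70% of its speed; a pose out of reach is approached as far as the arm can. A call with a gripper value outside its range is refused whole. "fingers" is the opening in per cent of the stroke, from 0 (shut) to 100 (fully open), set as the call begins (left out, the last holds). The fingers move at their own pace and stop on an object; "squeeze" is the grip in N (left out, the last holds). Time passes only in rows, so rows that do not move let the fingers close. It gives the time, the measured TCP pose, the force, the opening and the grip force at its end, in the units of the state.
- r.get_obs(): the state, without advancing time (a new reading comes with each control period).
- r.read_camera(name): name is "scene" or "side" or "wrist"; returns a dict with "pixels" (384x512x3 uint8, red, green, blue), "z_map" (384x512 float32, m along the optical axis (not along the pixel's ray), 0 where there is no reading), "fx", "fy", "cx", "cy" (pixels), "distortion" ([k1, k2, p1, p2, k3] as OpenCV has them; the pictures are not rectified), "rvec" (rotation vector, rad) and "tvec" (3), from world to camera coordinates, as OpenCV has them. Camera axes: x right, y down, z forward; pixel columns grow to the right and rows downward; lengths in m; the calibration is good to about 2 mm. A picture is of the moment at which its call begins.
- r.sign_off(): hands the job in; it is judged then, once.
The state is a dict: "time": time; "qpos": joint angles; "joint_velocities": joint speeds; "joint_efforts": joint torques, N m; "eef_pos": TCP position; "eef_rot": TCP orientation; "contact_force": force on the tool from outside, world axes, zero at the start; "ft_torque": the same for the moment, N m; "width": finger opening in m; "grasp_force": force on a finger pad.
Only numpy, scipy, OpenCV 4.12 (cv2) and the standard library are available. Lean on these libraries where they do the work, as an engineer would, in place of code of your own. Each camera call takes 0.05 s, during which the arm holds its last target. There are 200 camera calls.

## Working session

There is one attempt and no reset: what is moved stays moved. The work goes in short steps, Python scripts to look and compute and a tool call to move; the robot and the scene stay as the last step left them, time stands still between calls to the robot, and variables do not carry over. Pictures are saved under pics/ and viewed, at most 10 in all, crops included, and the job is handed in when it is done.

Besides the shell and the picture viewer there is one more tool, called after "Emit:" as name(argument=value, ...) on one line, values as JSON. apply_moves: Moves the arm, as the interface text tells. Its arguments: {"type":"object","properties":{"xyz":{"type":"array"},"spin":{"type":"array"},"fingers":{"type":"number"},"squeeze":{"type":"number"}},"required":["xyz","spin"]}

```bash
mkdir -p pics
cat > h.py <<'E'
import numpy as np, cv2
from plant import r
def snap(n,f):
    c=r.read_camera(n); np.savez('/tmp/'+f+'.npz',**{k:np.array(v) for k,v in c.items()})
    return c
def load(f): return dict(np.load('/tmp/'+f+'.npz'))
def cloud(c):
    K=np.array([[c['fx'],0,c['cx']],[0,c['fy'],c['cy']],[0,0,1]],float)
    h,w=c['z_map'].shape
    uv=np.stack(np.meshgrid(np.arange(w),np.arange(h)),-1).reshape(-1,1,2).astype(np.float64)
    n=cv2.undistortPoints(uv,K,np.array(c['distortion'],float)).reshape(h,w,2)
    z=c['z_map'].astype(float)
    P=np.dstack([n*z[...,None],z])
    R=cv2.Rodrigues(np.array(c['rvec'],float))[0]
    W=(P-np.array(c['tvec'],float).reshape(3))@R
    W[z==0]=np.nan
    return W
E
python3 - <<'E'
from h import *
a=[snap(n,n+'0')['pixels'] for n in('scene','side','wrist')]
im=np.vstack([np.hstack(a[:2])])
cv2.imwrite('pics/a.png',cv2.resize(im,(800,300),interpolation=cv2.INTER_AREA)[...,::-1])
cv2.imwrite('pics/b.png',cv2.resize(a[2],(800,600))[...,::-1])
print(r.get_obs())
E
```

```text
{'time': 0.15, 'qpos': array([-1.46019512e-01,  3.42568593e-01,  1.52475567e+00, -6.11518733e-06,
        1.27543350e+00, -1.46006959e-01]), 'joint_velocities': array([ 6.71996689e-04, -1.23275997e-03, -3.00363383e-03,  8.80897867e-04,
        1.93887081e-05,  1.32349298e-03]), 'joint_efforts': array([ 7.52666965e-04, -4.31470585e+01, -2.44352603e+01,  7.18239485e-02,
        5.38185902e-02, -1.32920518e-04]), 'eef_pos': array([5.24703148e-01, 5.37908319e-05, 2.26216190e-01]), 'eef_rot': array([-4.65732389e-04,  7.07110469e-01,  7.07102854e-01, -3.49957738e-04]), 'contact_force': array([-0.59012936, -0.02823203,  0.40753486]), 'ft_torque': array([0.03174509, 0.03539473, 0.00856518]), 'grasp_force': 0.0, 'width': 0.09214420374853388}
```

View pics/a.png

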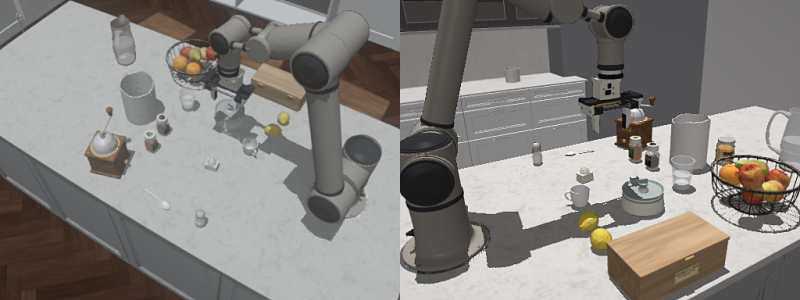

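View pics/b.png

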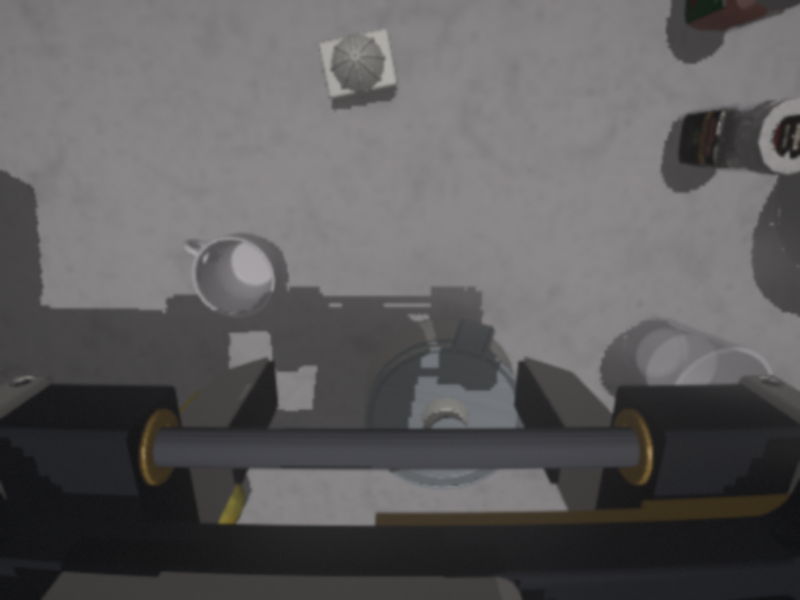

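The wrist view shows the reamer at about (358,65), with its hub a rotated rectangle. The juicer dish is at (445,410), partly hidden by the gripper, and the cup is at (235,275).

Run:
```python
from h import *
c=load('wrist0');W=cloud(c)
for (u,v) in [(358,65),(445,410),(235,275),(360,95),(450,350),(445,470)]:
    print((u,v),W[int(v*.64),int(u*.64)].round(4))
w0=W[int(65*.64),int(358*.64)]
X,Y,Z=W[...,0],W[...,1],W[...,2]
m=(np.hypot(X-w0[0],Y-w0[1])<.06)&(Z>.012)
print('reamer zmax',np.nanmax(Z[m]))
h=m&(Z>.025)&(Z<.034)
p=(W[h][:,:2]*1000).astype(np.float32);print(len(p),cv2.minAreaRect(p))
t=m&(Z>.048);print('tip',W[t].mean(0).round(4))
# scene + wrist for juicer
for f in('scene0','side0','wrist0'):
    V=cloud(load(f));s=(np.hypot(V[...,0]-w0[0],V[...,1]-w0[1])<.2)
    j=(V[...,2]>.062)&(V[...,2]<.068)&(np.hypot(V[...,0]-.525,V[...,1])<.2)
    q=V[j];print(f,len(q),q.min(0).round(3) if len(q) else '',q.max(0).round(3) if len(q) else '')
    q=V[(V[...,2]>.025)&(V[...,2]<.035)&(np.hypot(V[...,0]-w0[0],V[...,1]-w0[1])<.05)]
    if len(q): print('  hub',len(q),cv2.minAreaRect((q[:,:2]*1000).astype(np.float32)))
for n in('scene','side'):
    a=load(n+'0')['pixels']
    V=cloud(load(n+'0'))
    ctr=W[int(410*.64),int(445*.64)]
    cc=load(n+'0');K=np.array([[cc['fx'],0,cc['cx']],[0,cc['fy'],cc['cy']],[0,0,1]],float)
    uv=cv2.projectPoints(np.array([ctr]),cc['rvec'].astype(float),cc['tvec'].astype(float),K,cc['distortion'].astype(float))[0].ravel();print(n,uv)
```

```text
(358, 65) [0.4991 0.1428 0.0519]
(445, 410) [ 0.5615 -0.1054  0.068 ]
(235, 275) [ 0.3865 -0.0123  0.0071]
(360, 95) [0.4971 0.1286 0.0171]
(450, 350) [ 0.5656 -0.0584  0.0598]
(445, 470) [ 0.5647 -0.1693  0.0577]
reamer zmax 0.057984458475036145
754 ((496.9141845703125, 147.55491638183594), (50.62742233276367, 38.62482452392578), 10.651662826538086)
tip [0.4972 0.1467 0.052 ]
scene0 135 [ 0.5   -0.181  0.062] [ 0.629 -0.03   0.068]
  hub 89 ((496.6336669921875, 150.89642333984375), (49.27523422241211, 42.58063888549805), 13.210525512695312)
side0 276 [ 0.499 -0.188  0.062] [ 0.63  -0.038  0.068]
  hub 82 ((496.2930908203125, 144.22201538085938), (50.30091857910156, 39.726680755615234), 13.739688873291016)
wrist0 1046 [ 0.499 -0.184  0.062] [ 0.626 -0.033  0.068]
  hub 780 ((496.91900634765625, 147.529296875), (50.62742233276367, 38.67698287963867), 10.651662826538086)
scene [292.88487326 141.01881847]
side [305.91036203 237.66491625]
```

Emit:
apply_moves(xyz=[[0.01,-0.04,0.01],[0.015,-0.05,0.01],[0.01,-0.04,0],[0,-0.01,0],[0,0,0],[0,0,0]], spin=[0,0,0,0,0,0])

```text
time: 0.9
eef_pos: [0.5598, -0.1387, 0.2467]
eef_rot: [-0.0, 0.707, 0.708, 0.0]
contact_force: [0.1, 0.4, 0.2]
width: 0.0921
grasp_force: 0.0
```

Run:
```python
from h import *
c=snap('wrist','wrist1');W=cloud(c);X,Y,Z=W[...,0],W[...,1],W[...,2]
print(r.get_obs()['eef_pos'], r.get_obs()['contact_force'])
j=(Z>.075)&(np.hypot(X-.563,Y+.11)<.03)
v,u=np.nonzero(j);print(u.min(),u.max(),v.min(),v.max(),np.nanmax(Z[j]))
t=(Z>.091)&j&(Z<.105)
p=(W[t][:,:2]*1000).astype(np.float32);print(len(p),cv2.minAreaRect(p),p.mean(0),cv2.fitEllipse(p))
s=j&(Z>.079)&(Z<.088);p=(W[s][:,:2]*1000).astype(np.float32);print(len(p),cv2.minEnclosingCircle(p))
d=(Z>.060)&(Z<.07)&(np.hypot(X-.563,Y+.11)<.09);p=(W[d][:,:2]*1000).astype(np.float32);print(cv2.minEnclosingCircle(cv2.convexHull(p)))
u0,v0=int(u.mean()),int(v.mean());print(u0,v0)
I=c['pixels'];y0=max(v0-90,0);x0=max(u0-120,0)
crop=I[y0:y0+180,x0:x0+240];print(x0,y0,crop.shape)
cv2.imwrite('pics/c.png',cv2.resize(crop,None,fx=3.3,fy=3.3,interpolation=cv2.INTER_CUBIC)[...,::-1])
```

```text
[ 0.55984911 -0.13862065  0.24680895] [-0.20082042  0.12530557 -0.5749298 ]
134 402 145 383 0.3610018567540946
198 ((564.0648803710938, -117.6937255859375), (8.315666198730469, 27.577980041503906), 70.33589935302734) [ 564.11426 -117.29447] ((564.0086059570312, -117.4781265258789), (7.758023738861084, 25.171518325805664), 70.90172576904297)
423 ((563.8796997070312, -117.85238647460938), 15.980381965637207)
((565.2488403320312, -107.8876724243164), 75.53417205810547)
269 331
149 241 (143, 240, 3)
```

View pics/c.png

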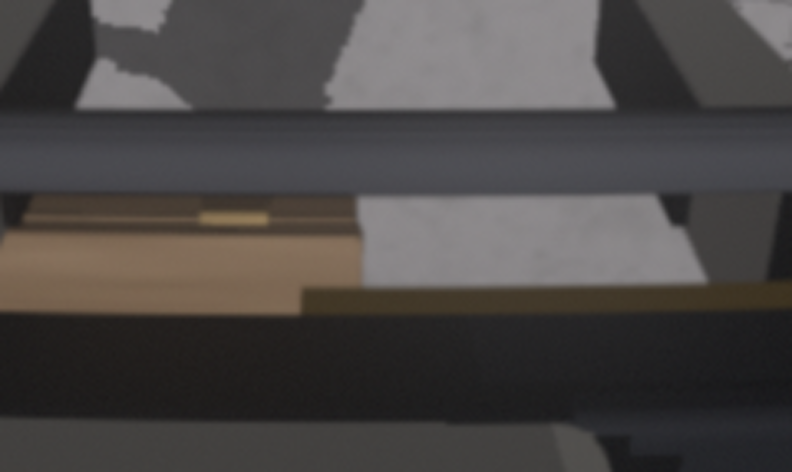

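The crop missed the spindle, but the depth fit is sound. The shoulder is at (0.564, -0.118) with a 16 mm radius. The tang measures 27.6 by 8.3 mm and its long direction is at about -19.7°. Next I'll hover short of the reamer with the gripper turned, and measure again.

Emit:
apply_moves(xyz=[[0,0.015,0],[0,0.03,0],[0,0.035,0],[0,0.035,0],[0,0.035,0],[0,0.035,0],[0,0.035,-0.01],[-0.005,0.03,-0.01],[-0.005,0.02,-0.01],[-0.003,0.01,-0.01],[0,0.006,-0.007],[0,0,0],[0,0,0]], spin=[7,9,9.5,9.5,9.5,9.5,9.5,9.5,9.5,9,8.6,0,0])

```text
time: 2.58
eef_pos: [0.5469, 0.1464, 0.2002]
eef_rot: [0.0, -0.087, 0.996, 0.0]
contact_force: [0.9, 0.1, 0.8]
width: 0.0921
grasp_force: 0.0
```

Run:
```python
from h import *
from scipy.spatial.transform import Rotation as Ro
c=snap('wrist','wrist2');W=cloud(c);X,Y,Z=W[...,0],W[...,1],W[...,2]
o=r.get_obs();q=o['eef_rot'];M=Ro.from_quat(q[[1,2,3,0]]).as_matrix();print(o['eef_pos'],np.degrees(np.arctan2(M[1,1],M[0,1])),o['qpos'])
m=(np.hypot(X-.497,Y-.1475)<.045)
for a,b in((.008,.034),(.027,.033)):
    p=(W[m&(Z>a)&(Z<b)][:,:2]*1000).astype(np.float32);print(len(p),cv2.minAreaRect(p))
t=m&(Z>.05)&(Z<.06);print('tip',W[t].mean(0).round(4),t.sum(),Z[t].max())
cv2.imwrite('pics/d.png',c['pixels'][...,::-1])
```

```text
[0.54706917 0.14615197 0.20026228] 99.98336869217482 [ 1.25685375e-01  4.38269322e-01  1.45069288e+00  7.08936569e-05
  1.25182782e+00 -1.61937580e+00]
737 ((496.6851501464844, 147.80726623535156), (49.246788024902344, 39.502315521240234), 10.829249382019043)
687 ((496.850830078125, 147.84776306152344), (49.15092086791992, 39.48854446411133), 11.603507995605469)
tip [0.4965 0.1476 0.0531] 224 0.056978798072332054
```

View pics/d.png

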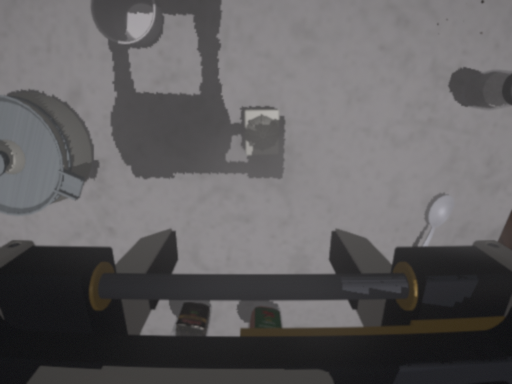

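The wrist view shows the reamer at (262,130), lined up between the fingers, and both jars behind the gripper. The reamer measures (0.4968, 0.1477) at about 11°.

Emit:
apply_moves(xyz=[[-0.02,0.0005,0],[-0.02,0.001,-0.02],[-0.01,0,-0.04],[0,0,-0.045],[0,0,-0.04],[0,0,-0.025],[0,0,-0.015],[0,0,-0.009],[0,0,0],[0,0,0]], spin=[1,0,0,0,0,0,0,0,0,0])

```text
time: 3.88
eef_pos: [0.4977, 0.1476, 0.0066]
eef_rot: [0.001, -0.097, 0.995, 0.0]
contact_force: [0.6, -0.3, -0.1]
width: 0.0916
grasp_force: 0.0
```

Emit:
apply_moves(xyz=[[0,0,0],[0,0,0],[0,0,0],[0,0,0],[0,0,0],[0,0,0],[0,0,0],[0,0,0]], spin=[0,0,0,0,0,0,0,0], fingers=35, squeeze=25)

```text
time: 4.88
eef_pos: [0.497, 0.1475, 0.0057]
eef_rot: [-0.0, -0.097, 0.995, 0.0]
contact_force: [0.9, 0.2, -0.0]
width: 0.0377
grasp_force: 25.0
```

Emit:
apply_moves(xyz=[[0,0,0.015],[0,0,0.035],[0,0,0.04],[0.005,-0.015,0.03],[0.01,-0.035,0.015],[0.01,-0.04,0],[0.01,-0.045,0],[0.01,-0.045,0],[0.01,-0.04,0],[0.007,-0.025,0],[0.004,-0.014,0],[0.0012,-0.0062,0],[0,0,0],[0,0,0],[0,0,0]], spin=[0,0,0,0,-2,-4,-5,-5,-5,-5,-3,-1.6,0,0,0])

```text
time: 6.75
eef_pos: [0.5641, -0.1169, 0.1408]
eef_rot: [-0.0, 0.169, 0.986, 0.0]
contact_force: [-0.2, 0.4, -1.1]
width: 0.0379
grasp_force: 25.0
```

Run:
```python
from h import *
from scipy.spatial.transform import Rotation as Ro
o=r.get_obs();q=o['eef_rot'];M=Ro.from_quat(q[[1,2,3,0]]).as_matrix();print(o['eef_pos'],np.degrees(np.arctan2(M[1,1],M[0,1])),M[:,2],o['contact_force'],o['width'])
out=[]
for n in('scene','side'):
    c=snap(n,n+'3');K=np.array([[c['fx'],0,c['cx']],[0,c['fy'],c['cy']],[0,0,1]],float)
    u=cv2.projectPoints(np.array([[.564,-.1177,.11]]),np.array(c['rvec'],float),np.array(c['tvec'],float),K,np.array(c['distortion'],float))[0].ravel().astype(int)
    out.append(cv2.resize(c['pixels'][u[1]-45:u[1]+45,u[0]-45:u[0]+45],(400,400),interpolation=cv2.INTER_CUBIC))
cv2.imwrite('pics/e.png',np.hstack(out)[...,::-1])
```

```text
[ 0.56413084 -0.11691882  0.14083   ] 70.57689436221442 [-6.38113639e-05  1.88439283e-04 -9.99999980e-01] [-0.16726615  0.40278909 -1.05802883] 0.037862420865166196
```

View pics/e.png

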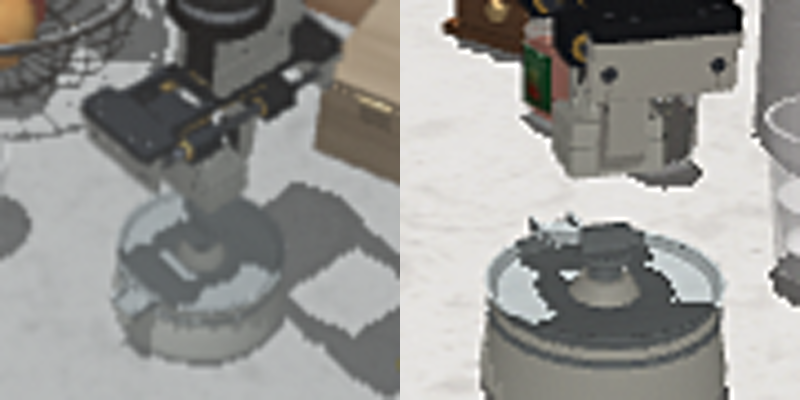

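The reamer is held upright, centred above the spindle (side crop, spindle at about (605,245)). Next I'll lower it to just above the tang.

Emit:
apply_moves(xyz=[[0,-0.0009,-0.01],[0,0,-0.015],[0,0,-0.008],[0,0,-0.003],[0,0,0],[0,0,0]], spin=[0,0,0,0,0,0])

```text
time: 7.6
eef_pos: [0.5645, -0.1187, 0.1051]
eef_rot: [0.0, 0.169, 0.986, -0.0]
contact_force: [-0.7, -0.4, -1.0]
width: 0.0375
grasp_force: 25.0
```

Emit:
apply_moves(xyz=[[0,0,-0.001],[0,0,-0.001],[0,0,-0.001],[0,0,-0.001],[0,0,0],[0,0,0]], spin=[0,0,0,0,0,0])

```text
time: 8.35
eef_pos: [0.5643, -0.1186, 0.1008]
eef_rot: [0.0, 0.169, 0.986, 0.0]
contact_force: [0.0, 0.2, -2.0]
width: 0.038
grasp_force: 25.0
```

Emit:
apply_moves(xyz=[[0,0.0004,-0.001],[0,0,-0.001],[0,0,-0.001],[0,0,-0.001],[0,0,0],[0,0,0]], spin=[0,0,0,0,0,0])

```text
time: 9.1
eef_pos: [0.5643, -0.1182, 0.0968]
eef_rot: [0.0, 0.169, 0.986, 0.0]
contact_force: [1.0, -0.2, -1.7]
width: 0.0377
grasp_force: 25.0
```

There is no upward force 6 mm below the tang top, so the slot is on the tang. I'll continue down to the shoulder.

Emit:
apply_moves(xyz=[[0,0,-0.0015],[0,0,-0.0015],[0,0,-0.001],[0,0,-0.001],[0,0,-0.001],[0,0,0],[0,0,0]], spin=[0,0,0,0,0,0,0])

```text
time: 9.98
eef_pos: [0.5643, -0.1182, 0.0908]
eef_rot: [0.0, 0.169, 0.986, 0.0]
contact_force: [0.6, 0.1, -1.1]
width: 0.0383
grasp_force: 25.0
```

Emit:
apply_moves(xyz=[[0,0,-0.001],[0,0,-0.001],[0,0,0],[0,0,0]], spin=[0,0,0,0])

```text
time: 10.48
eef_pos: [0.5643, -0.1182, 0.089]
eef_rot: [0.0, 0.169, 0.986, -0.0]
contact_force: [-0.8, 0.7, 2.3]
width: 0.0378
grasp_force: 25.0
```

Emit:
apply_moves(xyz=[[0,0,-0.001],[0,0,-0.001],[0,0,-0.001],[0,0,0],[0,0,0]], spin=[0,0,0,0,0], squeeze=35)

```text
time: 11.1
eef_pos: [0.5644, -0.1182, 0.086]
eef_rot: [0.0, 0.169, 0.986, 0.0]
contact_force: [-1.7, 0.9, 5.6]
width: 0.0378
grasp_force: 35.0
```

Emit:
apply_moves(xyz=[[0,0,-0.001],[0,0,-0.001],[0,0,-0.001],[0,0,0],[0,0,0],[0,0,0]], spin=[0,0,0,0,0,0])

```text
time: 11.85
eef_pos: [0.5644, -0.1182, 0.0833]
eef_rot: [0.0, 0.169, 0.986, -0.0]
contact_force: [-2.0, 1.2, 8.1]
width: 0.0376
grasp_force: 35.0
```

The force of about 9 N agrees with roughly 5.5 mm of press. I'll let it come back up.

Emit:
apply_moves(xyz=[[0,0,0.001],[0,0,0.0015],[0,0,0.0015],[0,0,0.001],[0,0,0.0008],[0,0,0],[0,0,0]], spin=[0,0,0,0,0,0,0])

```text
time: 12.72
eef_pos: [0.5643, -0.1182, 0.0885]
eef_rot: [0.0, 0.169, 0.986, 0.0]
contact_force: [-0.6, 0.5, 3.2]
width: 0.0379
grasp_force: 35.0
```

Emit:
apply_moves(xyz=[[0,0,0.0004],[0,0,0],[0,0,0]], spin=[0,0,0])

```text
time: 13.1
eef_pos: [0.5643, -0.1182, 0.0889]
eef_rot: [0.0, 0.169, 0.986, 0.0]
contact_force: [0.8, -0.0, 2.9]
width: 0.038
grasp_force: 35.0
```

Emit:
apply_moves(xyz=[[0,0,0],[0,0,0],[0,0,0],[0,0,0],[0,0,0],[0,0,0],[0,0,0.01],[0,0,0.03],[0,0,0.04],[0.01,-0.01,0.04],[0.02,-0.01,0.03],[0.02,0,0.01],[0,0,0],[0,0,0]], spin=[0,0,0,0,0,0,0,0,0,0,0,0,0,0], fingers=90)

```text
time: 14.85
eef_pos: [0.6133, -0.1379, 0.2484]
eef_rot: [-0.001, 0.169, 0.986, 0.0]
contact_force: [0.2, -0.3, -0.7]
width: 0.0827
grasp_force: 0.0
```

Run:
```python
from h import *
print(r.get_obs()['contact_force'],r.get_obs()['width'])
c=snap('wrist','w4');W=cloud(c);X,Y,Z=W[...,0],W[...,1],W[...,2]
m=(np.hypot(X-.564,Y+.118)<.04)
p=(W[m&(Z>.107)&(Z<.119)]*1000).astype(np.float32);print(len(p),np.median(p[:,2]),cv2.minAreaRect(np.ascontiguousarray(p[:,:2])))
t=m&(Z>.128)&(Z<.16);print(W[t].mean(0) if t.any() else 0,Z[t].max() if t.any() else 0)
out=[c['pixels']]
d=snap('side','s4')['pixels'][190:290,250:383]
cv2.imwrite('pics/f.png',cv2.resize(np.hstack([c['pixels'],cv2.resize(d,(512,384))]),(800,300))[...,::-1])
```

```text
[ 0.21567312 -0.25143446 -0.73191654] 0.08273783143138344
923 114.56407 ((564.4849853515625, -117.52124786376953), (38.97688674926758, 49.103965759277344), 70.46305847167969)
[ 0.56339273 -0.11749927  0.13383799] 0.14190684806973808
```

View pics/f.png

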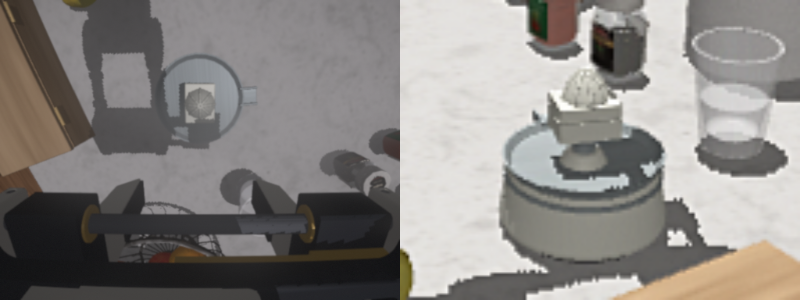

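The cone sits upright on the shoulder at (200,103) in the wrist view. Its hub top is at z = 0.1146 against 0.114 expected, it is centred within 1 mm, and the gripper is clear.

```bash
python3 -c "
from plant import r
print(r.sign_off())"
```

```text
the job is handed in; nothing more can be done
None
```

The cone is keyed onto the spindle, was pressed about 5.5 mm (estimated from force and arm position) and let back up, and was left home and upright with the gripper clear; I handed the job in at about 15 s, and no verdict was shown.

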